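# Unlock the wood-type form and run the line onto the galley

### The job

Unlock this form: lift the brass pawl clear of the ratchet wheel and leave it up, then turn the black wing handle backwards (anticlockwise) to its stop so that the clamp bar and its yellow toe are fully back. Then slide the four wood type blocks along the rail together, as one straight closed row, until the first is home against the galley's end stop, and let go; leave the other things on the bench where they are.

Things in the scene. Friction and masses are not known exactly. Their poses are not given: they have to be found in the camera images.
- lockup: Fixed form lock-up. Origin: bench level on the row's centre line; x across the row away from the operator, y along the row to the left (galley end), z up. Steel bed 12 mm thick, x -0.062 to 0.108, y -0.215 to 0.185, right end open. Front rail: inner face at x -0.041, top at z 0.032. Behind: green console, x 0.108 to 0.245, y -0.19 to 0.06, its face sloping 35 deg, z 0.052 front to 0.148 back.
- wheel (a joint): Ratchet wheel on the sloping face, 86 mm across its teeth; rad, growing as it turns backwards (anticlockwise seen facing it). Starts at 0.03 to 0.14; stop at 2.5 = clamp bar fully back. With the pawl down a tooth meets it at about 0.2 and it turns no further; with the pawl up it turns stiffly (0.12 N m) and stays where left. Draws the bar back 15 mm per rad.
- wing (a point): Point on the wheel's axis inside the black wing handle, 42 mm out from the face: where to grip. The wing is a bar 100 mm long, 16 mm thick, 24 to 54 mm out from the face, centred on the axis. Turns with the wheel: x = along the wing, y = across its thickness, z = outward along the axis, 35 deg from vertical, leaning to the operator.
- pawl (a joint): Brass holding pawl hanging from a pivot at the wheel's upper right; rad: 0 = nose down among the teeth, growing as it lifts out (anticlockwise seen facing it, its lower end going right and up), stop at 0.6. The wheel is free above about 0.15; lifted clear = over 0.3. Stiff pivot (0.08 N m): it stays where it is left.
- pawl_post (a point): Point on the axis of the red round post at the pawl's lower end, 46 mm out from the face. Post 14 mm across, square to the face, 8 to 58 mm out from it. z = outward along the post.
- pawl_pivot (a point): The pawl's pivot on the face, 20 mm out from the face. Fixed. x = up the slope, y = left, z = outward; the pawl turns about this z, positive by the right-hand rule; 99 mm from this axis to the red post.
- clamp_bar (a joint): Clamp bar behind the row (z 0.015 to 0.041), sliding along lock-up x; m, 0 = clamped, about 0.0375 = fully back; follows the wheel. Its yellow toe at the left end (lock-up y -0.006 to 0.014) reaches across the row's way out to lock-up x 0.016 when clamped and clears it when the bar is back.
- bar_toe (a point): Top of the free tip of the clamp bar's yellow toe.
- galley_end (a point): Foot of the galley's end stop at bed level on the row's centre line: lock-up (0, 0.166, 0.012); stop 32 mm above the bench. The galley is the bed from the toe to this stop, railed in front, open behind. The row is home when block 1 meets the stop and each block touches the next.
- type1: Wood type block 1 of the row counted from the galley (left) end, pale wood, two red dots on top; 80 (x) x 36 (y) x 24 (z) mm, about 70 g, origin under its centre, y along the row. Blocks 1 to 4 stand side by side on the bed with gaps up to 3 mm.
- type2: Wood type block 2 of the row counted from the galley (left) end, pale wood, a black cross on top; 80 (x) x 36 (y) x 24 (z) mm, about 70 g, origin under its centre, y along the row. Blocks 1 to 4 stand side by side on the bed with gaps up to 3 mm.
- type3: Wood type block 3 of the row counted from the galley (left) end, pale wood, a blue lozenge on top; 80 (x) x 36 (y) x 24 (z) mm, about 70 g, origin under its centre, y along the row. Blocks 1 to 4 stand side by side on the bed with gaps up to 3 mm.
- type4: Wood type block 4 of the row counted from the galley (left) end, pale wood, three green bars on top; 80 (x) x 36 (y) x 24 (z) mm, about 70 g, origin under its centre, y along the row. Blocks 1 to 4 stand side by side on the bed with gaps up to 3 mm.
- ink_tin: Bystander: blue ink tin 76 mm across, 65 mm high.
- brayer: Bystander: ink roller, black roller 110 mm long, 48 mm across, wooden handle; origin under the roller.
- planer: Bystander: wooden planer block 90 x 150 x 40 mm, cork top.
- mallet: Bystander: hammer lying on the bench; origin under it.
- stick: Bystander: steel composing stick 50 x 220 x 22 mm.
- furniture: Bystander: dark wood strip 30 x 160 x 22 mm.
- key: Bystander: steel T-shaped key, 100 mm.
Not all that is in view belongs to the job. Leave any pink, purple or turquoise look-alike of the type3 alone.

How it is judged:
On the way, in this order (a step that is already met when the one before it is completed fails the run):
1. the pawl is lifted clear while the wheel is still where it was held (value of joint pawl above 0.3 rad and value of joint wheel below 0.3 rad), for 0.1 s.
2. the wheel is turned back to its stop with the pawl up, the row still in the lock-up (value of joint pawl above 0.2 rad and value of joint wheel above 2.3 rad and y of type1 in the frame of lockup below 0.01 m), for 0.2 s.
3. the row is closed up against the galley's end stop (x of type1 in the frame of lockup between -0.01 and 0.012 m and angle between the y axis of each of type1, type2, type3, type4 and the y axis of lockup, either way round below 0.12 rad and angle between each of type1, type2, type3, type4's own z axis and vertical below 0.08 rad and x of type2 in the frame of lockup between -0.01 and 0.012 m and x of type3 in the frame of lockup between -0.01 and 0.012 m and x of type4 in the frame of lockup between -0.01 and 0.012 m and y of type1 in the frame of lockup above 0.142 m and y of type2 in the frame of lockup above 0.106 m and y of type3 in the frame of lockup above 0.07 m and y of type4 in the frame of lockup above 0.034 m), for 0.2 s.
At the end, for the whole second after the job is handed in: All four blocks stand flat, still and straight (0.12 rad) on the galley, within -10 to +12 mm of the row's line, each at most 6 mm short of its place in the closed row against the end stop; wheel still back (over 2.25 rad), pawl still up (over 0.2 rad) (all of step 3 and linear speed of each of type1, type2, type3, type4 below 0.01 m/s and value of joint pawl above 0.2 rad and value of joint wheel above 2.25 rad); the robot touches nothing.
It fails at once if a bystander was shoved more than 40 mm or knocked over (distance of any of ink_tin, brayer, planer, mallet, stick, furniture, key from where it was at the start of the episode above 0.04 m or angle between ink_tin's own z axis and vertical above 0.5 rad).
It fails at once if a type block was tipped or lifted off the bed (angle between any of type1, type2, type3, type4's own z axis and vertical above 0.35 rad or z of any of type1, type2, type3, type4 in the frame of lockup above 0.03 m).
It also fails if it takes over 72 s, if anything falls off the work surface, if the arm or the gripper's body presses on something with over 40 N, if the wrist force passes 120 N, or if a joint passes its speed limit or range.

### The arm

A 7-joint arm with a two-finger parallel gripper is mounted at the origin on the work surface. World frame = base frame: x ahead of the robot, y to its left, z up, the work surface at z = 0. Lengths are in m, angles in rad, forces in N, time in s.
With the tool pointing down it reaches from about 0.425 to 1.025 m from the base axis. Payload 9.4 kg.
Tool frame: the origin (TCP) lies at the very end of the fingers, on their centre line; the grasp point (between the pads) lies 19 mm behind it; y points along the fingers, x is the direction in which the jaws open and shut, and the axes are right-handed (so a half turn about y gives the same grasp; the last joint's range is limited). The gripper opens to 85 mm and grips with 20 to 120 N. Pads are 22 mm wide; open, the fingers measure 114 mm over their backs; the gripper's body (76 mm by 85 mm) begins 54 mm behind the grasp point. The pads swing forward as they close: fully open they stand 13 mm farther back than shut.
Start: joints at [1.23, 0.599, -0.003, 1.599, 0.002, 0.943, -0.08], TCP at [0.189, -0.7, 0.231] pointing down, gripper open.
Joint ranges: [-2.57, 2.57], [-0.35, 1.97], [-1.29, 1.29], [0.11, 2.56], [-1.05, 4.19], [0.11, 1.86], [-2.63, 2.63]. Speed limits (rad/s): [2.22, 2.22, 3.01, 3.01, 3.14, 3.14, 3.14].

### API

Orientations are given as a unit quaternion [x, y, z, w].
In Python, from rig import readout, eyes, sign_off, silhouettes gives the robot as it stands. The module is installed in compiled form; this text tells all that it offers.
- The arm moves only by the shell command python3 -m crank 'ROWS' [OPENING] [FORCE]. ROWS is JSON, a list of rows, each a list of 4 numbers: the shift along the world's x, y, z in cm, then the turn about the world's z in degrees. In form: [[x, y, z, twist], ...]. A call has exactly 8 rows; each row shifts and turns the commanded pose from where the row before left it; what a row does not reach is not made up. A row lasts 1/12 s, in which the tool goes at most 41.7 mm and 7.16 degrees, less where a joint would pass 70% of its speed; a pose out of reach is approached as far as the arm can. A call is refused whole if a number of a shift passes 4.17 or a number of a turn 7.16, either way. A call with a gripper value outside its range is refused whole. OPENING is the finger opening in cm, from 0 to 8.54, set as the call begins (- or left out, the last holds). The fingers move at their own pace and stop on an object; FORCE is the grip in N (left out, the last holds). Time passes only in rows, so rows that do not move let the fingers close, or fill a call up. It gives the time, the measured TCP pose, the force and the opening at its end, in the units of the state.
- readout.get_state(): the state, without advancing time (a new reading comes with each control period).
- eyes.camera(name): name is "side" or "top" or "wrist"; returns a dict with "frame" (384x512x3 uint8, red, green, blue), "fov_y" (degrees; the focal length in pixels is half the picture's height over the tangent of half this angle, whatever the lens; pixels are square), "cx", "cy" (the principal point, pixels), "T" (4x4, takes a point from camera to world coordinates); the wrist camera has in their place "hand_eye" (4x4, takes a point from camera to tool coordinates, whose origin is the TCP and whose axes are the tool frame's). Camera axes: x right, y down, z forward; pixel columns grow to the right and rows downward; lengths in m; the calibration is good to about 2 mm. A picture is of the moment at which its call begins: read the wrist's pose just before it. There is no depth.
- sign_off(): hands the job in, once; it reports no verdict.
Trained networks look in the newest picture that a camera, given by its name, has taken for a name from the list of things; names that differ only in an ending like _2 or _b are one class to them, and where a whole thing is asked for, a point or a joint stands for the part that bears it (a point fixed in the world has none). Each returns a list of dicts, best first, with "confidence" (0 to 1); they miss things now and then, are a little off and sometimes report something else, mostly with a low value. They report only what shows in the picture. A call takes as long as a camera call. They do not tell look-alikes from the thing itself.
- silhouettes(camera, thing): "pixels" (384x512 bool, what is visible of it) and "rect" ([centre column, centre row, width, height] in pixels, round what is visible of it).
The state is a dict: "clock": time; "qpos": joint angles; "dq": joint speeds; "joint_efforts": joint torques, N m; "ee_pos": TCP position; "eef_rot": TCP orientation; "wrist_force": force on the tool from outside, world axes, zero at the start; "wrist_torque": the same for the moment, N m; "grip_width": finger opening in m.
Only numpy, scipy, OpenCV 4.12 (cv2) and the standard library are available. Lean on these libraries where they do the work, as an engineer would, in place of code of your own. Each camera call takes 0.05 s, during which the arm holds its last target. There are 200 camera calls.

## Working session

There is one attempt and no reset: what is moved stays moved. The work goes in short steps, Python scripts to look and compute and a shell command to move; the robot and the scene stay as the last step left them, time stands still between calls to the robot, and variables do not carry over. Pictures are saved under pics/ and viewed, about 8 in all and at most 12, crops included, and the job is handed in when it is done.

```bash
mkdir -p pics
cat > h.py <<'E'
import numpy as np, cv2
from rig import readout, eyes, silhouettes
def snap(n,fn=None):
    c=eyes.camera(n)
    if fn: cv2.imwrite('pics/'+fn,c['frame'][...,::-1])
    c['f']=192/np.tan(np.radians(c['fov_y'])/2); return c
def ray(c,u,v):
    T=np.array(c['T']); d=T[:3,:3]@np.array([(u-c['cx'])/c['f'],(v-c['cy'])/c['f'],1]); return T[:3,3],d
def atz(c,u,v,z):
    o,d=ray(c,u,v); return o+d*(z-o[2])/d[2]
def proj(c,p):
    T=np.linalg.inv(c['T']); q=T[:3,:3]@np.array(p)+T[:3,3]; return c['cx']+c['f']*q[0]/q[2], c['cy']+c['f']*q[1]/q[2]
def tri(c1,p1,c2,p2):
    o1,d1=ray(c1,*p1);o2,d2=ray(c2,*p2)
    s=np.linalg.lstsq(np.c_[d1,-d2],o2-o1,rcond=None)[0]
    return (o1+d1*s[0]+o2+d2*s[1])/2, np.linalg.norm(o1+d1*s[0]-o2-d2*s[1])
E
python3 - <<'E'
from h import *
np.set_printoptions(precision=4,suppress=True)
a=snap('top','top.png');b=snap('side','side.png')
cv2.imwrite('pics/both.png',np.vstack([a['frame'],b['frame']])[...,::-1][:, :])
for n,c in (('top',a),('side',b)):
    print(n,c['f'],c['cx'],c['cy'],np.array(c['T']))
    for t in ['lockup','wheel','wing','pawl','pawl_post','clamp_bar','bar_toe','type1','type2','type3','type4']:
        print(t,[(np.round(r['rect']),round(r['confidence'],2)) for r in silhouettes(n,t)][:3])
print(readout.get_state())
E
```

```text
top 399.74793283876556 253.27144893608255 193.35364716240232 [[ 0.0045 -0.9985  0.054   0.4   ]
 [-0.9999 -0.0036  0.0168 -0.0456]
 [-0.0165 -0.0541 -0.9984  1.2566]
 [ 0.      0.      0.      1.    ]]
lockup [(array([228., 153., 127., 123.]), 0.8), (array([331., 228.,  29.,  38.]), 0.22)]
wheel [(array([226., 139.,  24.,  32.]), 0.68), (array([243., 167.,  52.,  29.]), 0.43)]
wing [(array([248., 134.,  19.,  31.]), 0.71), (array([228., 138.,  28.,  38.]), 0.64), (array([232., 129.,  45.,  44.]), 0.63)]
pawl [(array([249., 134.,  20.,  32.]), 0.45), (array([164., 129.,  46.,  57.]), 0.29)]
pawl_post [(array([248., 132.,  20.,  35.]), 0.74), (array([331., 230.,  35.,  35.]), 0.29)]
clamp_bar [(array([258., 185.,  12.,  22.]), 0.32)]
bar_toe [(array([242., 166.,  55.,  29.]), 0.56)]
type1 [(array([273., 184.,  11.,  23.]), 0.81), (array([359., 280.,  25.,  16.]), 0.76), (array([260., 186.,  10.,  27.]), 0.74)]
type2 [(array([273., 184.,  11.,  23.]), 0.81), (array([359., 280.,  25.,  16.]), 0.76), (array([260., 186.,  10.,  27.]), 0.74)]
type3 [(array([273., 184.,  11.,  23.]), 0.81), 
[... 1257 characters left out ...]
24.]), 0.81), (array([238., 215.,  28.,  12.]), 0.73)]
type4 [(array([232., 225.,  26.,  13.]), 0.89), (array([270., 270.,  34.,  24.]), 0.81), (array([238., 215.,  28.,  12.]), 0.73)]
{'clock': 1.2, 'qpos': array([ 1.2303,  0.5993, -0.0025,  1.5994,  0.0018,  0.9429, -0.0798]), 'dq': array([-0.0003, -0.0002, -0.0005,  0.0004, -0.0003, -0.0018, -0.0001]), 'joint_efforts': array([ -0.0009, -77.6254,   1.5637, -25.8388,   0.0125,   0.0022,
         0.    ]), 'ee_pos': array([ 0.189 , -0.6999,  0.2313]), 'eef_rot': array([ 0.5614, -0.4299,  0.4299, -0.5614]), 'wrist_force': array([-0.2703,  0.1882,  0.2211]), 'wrist_torque': array([-0.0311,  0.0094,  0.066 ]), 'grip_width': 0.08531218562571344}
```

View pics/top.png

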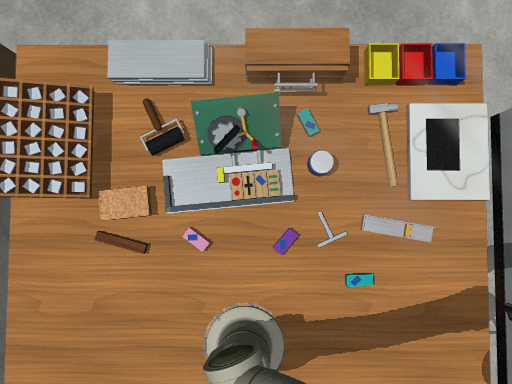

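View pics/side.png

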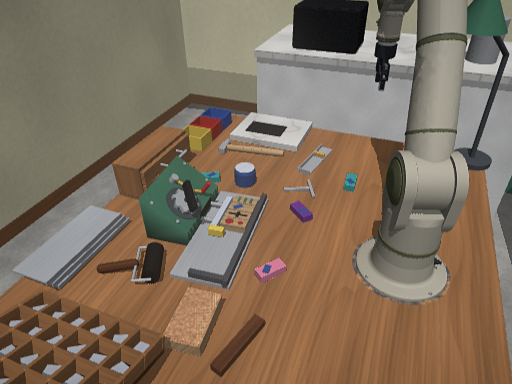

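The top picture shows the lock-up at about (165–295, 95–212). The blocks are at about (236–273, 184): red dots, cross, blue lozenge, green bars, left to right. The look-alikes of type3 are pink (196,239), purple (286,241), and turquoise (308,122) and (360,281). The real type3 is at (261,183), in the row. Next is a close crop to check this.

Run:
```python
import cv2,numpy as np
a=cv2.imread('pics/top.png')[85:220,155:305]; b=cv2.imread('pics/side.png')[150:290,135:275]
a=cv2.resize(a,None,fx=4,fy=4,interpolation=3);b=cv2.resize(b,None,fx=4,fy=4,interpolation=3)
cv2.imwrite('pics/ca.png',a);cv2.imwrite('pics/cb.png',b)
```

```text
(no output)
```

View pics/ca.png

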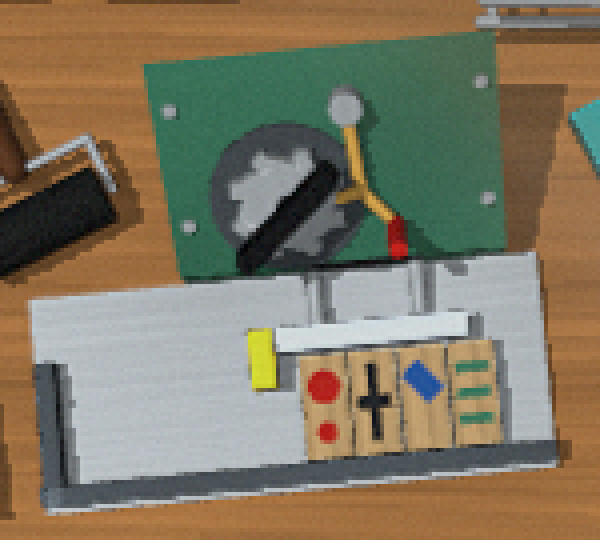

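View pics/cb.png

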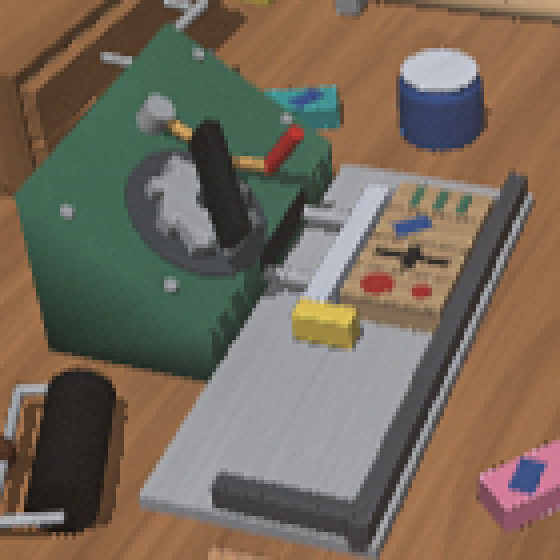

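```bash
cat > fit.py <<'E'
from h import *
from scipy.optimize import least_squares
from scipy.spatial.transform import Rotation as R
np.set_printoptions(precision=4,suppress=True)
a=snap('top');b=snap('side')
obs=[(a,(30,300),(.108,.185,.012)),(a,(537,252),(.108,-.215,.012)),(a,(48,513),(-.062,.185,.012)),(a,(557,467),(-.062,-.215,.012)),
(a,(145,65),(.245,.06,.148)),(a,(496,32),(.245,-.19,.148)),
(b,(143,497),(.108,.185,.012)),(b,(533,200),(-.062,-.215,.012)),(b,(20,190),(.245,.06,.148)),(b,(170,25),(.245,-.19,.148))]
def px(c,p):
    o=(155,85) if c is a else (135,150); return [(p[i]+.5)/4-.5+o[i] for i in (0,1)]
def W(v,p): 
    c,s=np.cos(v[2]),np.sin(v[2]); return np.array([v[0]+c*p[0]-s*p[1],v[1]+s*p[0]+c*p[1],p[2]])
def res(v): return np.concatenate([np.subtract(proj(c,W(v,L)),px(c,p)) for c,p,L in obs])
r=least_squares(res,[.45,0,0],loss='soft_l1'); v=r.x
print('pose',v,'deg',np.degrees(v[2]));print(r.fun.reshape(-1,2) if r.fun.size==20 else r.fun)
np.save('v.npy',v)
# face geometry: lockup frame; n outward
s=np.radians(35); n=np.array([-np.sin(s),0,np.cos(s)]);up=np.array([np.cos(s),0,np.sin(s)])
F=lambda u,w,h:np.array([.108,0,.052])+up*u+np.array([0,w,0])+n*h  # up-slope, left, out
# solve face coords from top+side pixels at given height
def face(pts,h):
    f=lambda q:np.concatenate([np.subtract(proj(c,W(v,F(q[0],q[1],h))),px(c,p)) for c,p in pts])
    r=least_squares(f,[.08,-.05]);return r.x,r.fun
print('wing',face([(a,(289,216)),(b,(220,186))],.046))
print('wing tips',face([(a,(327,172)),(b,(209,130))],.052),face([(a,(247,265)),(b,(237,243))],.052))
print('pivot',face([(a,(346,106)),(b,(155,112))],.024))
print('posttop',face([(a,(398,255)),(b,(296,132))],.056))
print('wheel',face([(a,(295,193)),],.008))
for i,x in enumerate([325,376,426,477]):
    p=atz(a,*px(a,(x,400)),.036);d=p[:2]-v[:2];c_,s_=np.cos(v[2]),np.sin(v[2]);print('type',i+1,d[0]*c_+d[1]*s_,-d[0]*s_+d[1]*c_)
E
python3 fit.py
```

```text
pose [0.4822 0.0677 0.0963] deg 5.518835676418146
[[ 0.0523  0.2078]
 [ 0.0777  0.2815]
 [-0.1408  0.8587]
 [ 0.3602  0.5413]
 [-0.2958  0.1041]
 [ 0.2737 -0.098 ]
 [-1.1678 -0.4862]
 [ 0.2307 -1.1864]
 [-1.1213  0.9147]
 [-0.1342 -0.9547]]
wing (array([ 0.0588, -0.0276]), array([-1.0621,  1.3705,  0.1017, -2.1007]))
wing tips (array([ 0.0912, -0.0601]), array([-0.4855,  1.6063, -0.6137, -1.7407])) (array([0.0255, 0.0101]), array([-2.1523,  1.7515,  0.842 , -3.3302]))
pivot (array([ 0.1301, -0.0757]), array([-1.2263,  0.8516,  0.6566, -2.1398]))
posttop (array([ 0.0308, -0.1067]), array([ 0.1476, -0.5923,  0.2675,  0.5868]))
wheel (array([ 0.0638, -0.035 ]), array([ 0., -0.]))
type 1 0.006628820890703545 -0.04023872210582154
type 2 0.002996071402683857 -0.07915157260057004
type 3 -0.000561718220676858 -0.11726147700277927
type 4 -0.004186865556076969 -0.15609289567039486
```

Crop check: the blue lozenge block, third in the row at top px (261,182), is type3. The fit agrees to about 1 px on the bed. Moving over the console, with the jaws lined up on lock-up y.

```bash
python3 -m crank '[[1.7,2.85,0.3,-0.4],[1.7,2.85,0.3,-0.4],[1.7,2.85,0.3,-0.4],[1.7,2.85,0.3,-0.4],[1.7,2.85,0.3,-0.4],[1.7,2.85,0.3,-0.4],[1.7,2.85,0.3,-0.4],[1.7,2.85,0.3,-0.4]]' 0 
python3 -m crank '[[1.7,2.85,0.3,-0.4],[1.7,2.85,0.3,-0.4],[1.7,2.85,0.3,-0.4],[1.7,2.85,0.3,-0.4],[1.7,2.85,0.3,-0.4],[1.7,2.85,0.3,-0.4],[1.7,2.85,0.3,-0.4],[1.7,2.85,0.3,-0.4]]'
python3 -m crank '[[1.7,2.85,0.3,-0.4],[1.7,2.85,0.3,-0.4],[1.7,2.85,0.3,-0.4],[1.7,2.85,0.3,-0.4],[1.7,2.85,0.3,-0.4],[1.7,2.85,0.3,-0.4],[1.7,2.85,0.3,-0.4],[0,0,0,0]]'
cat >> h.py <<'E'
from scipy.spatial.transform import Rotation as R
def wrist(fn=None):
    s=readout.get_state(); c=snap('wrist',fn)
    M=np.eye(4);M[:3,:3]=R.from_quat(s['eef_rot']).as_matrix();M[:3,3]=s['ee_pos'];c['T']=M@np.array(c['hand_eye']);return c,s
E
python3 - <<'E'
from h import *
np.set_printoptions(precision=4,suppress=True)
c,s=wrist('w1.png'); print(s['clock'],s['ee_pos'],R.from_quat(s['eef_rot']).as_matrix(),c['f'],c['T'],c['hand_eye'])
import pickle;pickle.dump(c,open('w1.pkl','wb'))
E
```

```text
clock: 1.97
ee_pos: [0.3256, -0.4705, 0.2556]
eef_rot: [0.549, -0.445, 0.446, -0.549]
wrist_force: [1.9, 0.1, -0.2]
grip_width: -0.0002
clock: 2.63
ee_pos: [0.4617, -0.2425, 0.2797]
eef_rot: [-0.536, 0.46, -0.461, 0.536]
wrist_force: [0.9, -0.1, -0.5]
grip_width: -0.0002
clock: 3.3
ee_pos: [0.5832, -0.0371, 0.3009]
eef_rot: [-0.525, 0.472, -0.472, 0.528]
wrist_force: [-0.4, -0.4, 0.4]
grip_width: -0.0001
3.3 [ 0.5832 -0.0371  0.3009] [[ 0.1105  0.0029  0.9939]
 [-0.9939  0.0034  0.1105]
 [-0.003  -1.      0.0033]] 330.26877499603114 [[ 0.1095 -0.9579 -0.2655  0.6503]
 [-0.994  -0.1064 -0.026  -0.029 ]
 [-0.0034  0.2667 -0.9638  0.4434]
 [ 0.      0.      0.      1.    ]] [[ 1.     -0.0009 -0.0006 -0.0011]
 [ 0.0003 -0.2699  0.9629 -0.1423]
 [-0.001  -0.9629 -0.2699  0.068 ]
 [ 0.      0.      0.      1.    ]]
```

View pics/w1.png

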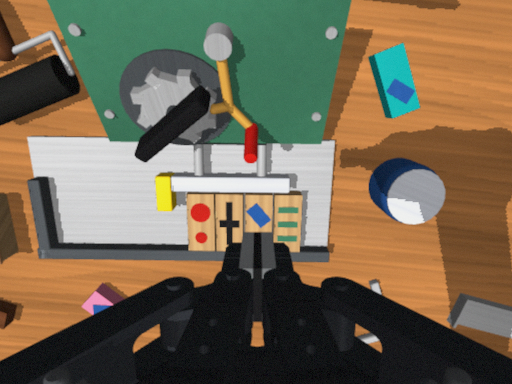

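The wrist picture shows the post's tip at about (251,157), the pivot cap at (217,40) and the wing from (143,155) to (207,95). The blocks run from 187 to 303 along row 222. I'll now join all the views.

```bash
cat > fit2.py <<'E'
exec(open('fit.py').read().split("r=least_squares")[0].replace("a=snap('top');b=snap('side')","import pickle\na=snap('top');b=snap('side');w=pickle.load(open('w1.pkl','rb'))"))
_px=px
def px(c,p): return list(p) if c is w else _px(c,p)
obs+=[(w,(28,138),(.108,.185,.012)),(w,(335,143),(.108,-.215,.012)),(w,(330,260),(-.062,-.215,.012)),(w,(40,260),(-.062,.185,.012))]
r=least_squares(res,[.45,0,0],loss='soft_l1'); v=r.x;print(v,r.fun.reshape(-1,2));np.save('v.npy',v)
s=np.radians(35); n=np.array([-np.sin(s),0,np.cos(s)]);up=np.array([np.cos(s),0,np.sin(s)])
F=lambda u,w,h:np.array([.108,0,.052])+up*u+np.array([0,w,0])+n*h
def face(name,pts):
    f=lambda q:np.concatenate([np.subtract(proj(c,W(v,F(*q))),px(c,p)) for c,p in pts])
    r=least_squares(f,[.08,-.05,.03]);L=F(*r.x);print(name,'uwh',r.x,'lock',L,'world',W(v,L),'res',r.fun)
face('tipUR',[(a,(327,172)),(b,(209,130)),(w,(206,95))])
face('tipLL',[(a,(247,265)),(b,(237,243)),(w,(143,156))])
face('post',[(a,(398,255)),(b,(296,132)),(w,(251,157))])
face('pivot',[(a,(346,106)),(b,(155,112)),(w,(217,37))])
E
python3 fit2.py
```

```text
[0.4812 0.0684 0.0979] [[-0.2112  0.6143]
 [-0.2003  0.4936]
 [-0.3223  1.2629]
 [ 0.1646  0.7481]
 [-0.6687  0.4943]
 [-0.1099  0.158 ]
 [-0.9165 -0.1452]
 [ 0.3479 -1.0457]
 [-1.0089  1.2039]
 [-0.1121 -0.7616]
 [ 0.1599  0.1798]
 [ 0.8363 -1.0356]
 [-3.0893  0.7255]
 [ 8.6262 -2.7048]]
tipUR uwh [ 0.0917 -0.0663  0.0361] lock [ 0.1624 -0.0663  0.1342] world [0.6493 0.0183 0.1342] res [ 1.3366 -0.6169 -2.0653  0.4001 -0.129   0.6737]
tipLL uwh [0.0215 0.007  0.0415] lock [0.1018 0.007  0.0983] world [0.5818 0.0854 0.0983] res [-1.0666  1.6411  0.9079 -0.8908  0.1262 -0.8165]
post uwh [ 0.0329 -0.1071  0.0545] lock [ 0.1037 -0.1071  0.1155] world [ 0.5948 -0.028   0.1155] res [-0.1023 -1.2007 -0.3457  0.5998  0.1356  0.4961]
pivot uwh [ 0.132  -0.0779  0.0105] lock [ 0.2101 -0.0779  0.1363] world [0.6979 0.0114 0.1363] res [-0.928  -1.2251 -1.2813 -0.0345  0.3863  0.6473]
```

```bash
python3 -m crank '[[0.9,2.1,-1,0],[0.9,2.1,-1,0],[0,0,-3,0],[0,0,-3,0],[0,0,-3,0],[0,0,-3,0],[0,0,-2,0],[0,0,-2,0]]'
python3 -m crank '[[0,0,-2,0],[0,0,0,0],[0,-0.5,0,0],[0.1,-0.4,0.1,0],[0.3,-0.5,0.2,0],[0.3,-0.5,0.2,0],[0.3,-0.5,0.2,0],[0.3,-0.4,0.2,0]]'
python3 -m crank '[[0.3,-0.4,0.1,0],[0.3,-0.4,0.2,0],[0.3,-0.4,0.2,0],[0.3,-0.3,0.2,0],[0.3,-0.3,0.1,0],[0.4,-0.3,0.1,0],[0,0,0,0],[0,0,0,0]]'
python3 - <<'E'
from h import *
s,_=wrist('w2.png'); d=snap('side')['frame'][140:260,130:290]
w=cv2.imread('pics/w2.png'); d=cv2.resize(d[...,::-1],(512,384),interpolation=3)
cv2.imwrite('pics/j2.png',cv2.resize(np.hstack([w,d]),(800,300),interpolation=3))
E
```

```text
clock: 4.12
ee_pos: [0.597, -0.0046, 0.1189]
eef_rot: [0.525, -0.474, 0.474, -0.524]
wrist_force: [0.2, -0.8, -0.6]
grip_width: -0.0
clock: 4.78
ee_pos: [0.6117, -0.0314, 0.1103]
eef_rot: [-0.525, 0.473, -0.474, 0.525]
wrist_force: [-0.6, 1.0, -0.6]
grip_width: 0.0001
clock: 5.45
ee_pos: [0.6304, -0.0518, 0.1183]
eef_rot: [-0.525, 0.473, -0.474, 0.525]
wrist_force: [-0.3, 0.4, -0.5]
grip_width: -0.0
```

View pics/j2.png

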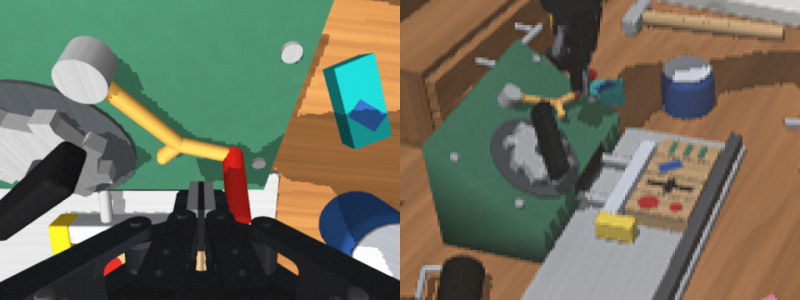

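The pawl is up, with the post at the far right at left-panel px (240,180), and the wheel hasn't moved. Now working out the path for pushing the wing's upper tip round.

```bash
cat > path.py <<'E'
from h import *
v=np.load('v.npy');s=np.radians(35); n=np.array([-np.sin(s),0,np.cos(s)]);up=np.array([np.cos(s),0,np.sin(s)])
def W(p): 
    c,s=np.cos(v[2]),np.sin(v[2]); return np.array([v[0]+c*p[0]-s*p[1],v[1]+s*p[0]+c*p[1],p[2]])
F=lambda u,w,h:np.array([.108,0,.052])+up*u+np.array([0,w,0])+n*h
def P(ph,d,r=.036,h=.038):
    p=np.radians(ph);d=d+.0126*max(0,np.cos(p))
    right=.030+r*np.cos(p)+d*np.sin(p);U=.058+r*np.sin(p)-d*np.cos(p)
    return W(F(U,-right,h))*100
if __name__=='__main__':
    np.set_printoptions(precision=2,suppress=True)
    q=readout.get_state()['ee_pos']*100;print(q)
    for ph,d in [(45,.032)]+[(x,.022) for x in range(50,191,10)]:
        p=P(ph,d);print(ph,p,p-q);q=p
E
python3 path.py
```

```text
[62.99 -5.16 11.81]
45 [61.97 -0.28 11.44] [-1.02  4.88 -0.37]
50 [62.84  0.63 12.11] [0.87 0.91 0.67]
60 [63.52  1.07 12.62] [0.68 0.44 0.5 ]
70 [64.11  1.68 13.06] [0.58 0.61 0.45]
80 [64.56  2.42 13.43] [0.46 0.74 0.37]
90 [64.87  3.26 13.7 ] [0.31 0.84 0.27]
100 [65.07  3.94 13.89] [0.2  0.68 0.19]
110 [65.17  4.66 14.01] [0.1  0.72 0.12]
120 [65.17  5.4  14.06] [-0.    0.73  0.05]
130 [65.06  6.12 14.03] [-0.11  0.73 -0.03]
140 [64.85  6.82 13.93] [-0.21  0.7  -0.1 ]
150 [64.54  7.47 13.76] [-0.31  0.65 -0.17]
160 [64.15  8.04 13.53] [-0.39  0.58 -0.23]
170 [63.69  8.53 13.24] [-0.47  0.49 -0.29]
180 [63.16  8.92 12.9 ] [-0.53  0.39 -0.34]
190 [62.59  9.19 12.52] [-0.57  0.27 -0.38]
```

```bash
python3 -m crank '[[-0.2,1,0,0],[-0.2,1,-0.1,0],[-0.2,1,-0.1,0],[-0.2,1,-0.1,0],[-0.2,0.9,-0.1,0],[0.3,0.3,0.2,0],[0.3,0.3,0.2,0],[0.3,0.3,0.3,0]]'
python3 -m crank '[[0.35,0.2,0.25,0],[0.35,0.2,0.25,0],[0.3,0.3,0.2,0],[0.3,0.3,0.2,0],[0.25,0.35,0.2,0],[0.2,0.4,0.2,0],[0.15,0.4,0.15,0],[0.15,0.4,0.1,0]]'
python3 -m crank '[[0.1,0.35,0.1,0],[0.1,0.35,0.1,0],[0.05,0.35,0.05,0],[0.05,0.35,0.05,0],[0,0.35,0,0],[0,0.35,0,0],[0,0,0,0],[0,0,0,0]]'
python3 - <<'E'
from h import *
s,_=wrist('w3.png'); d=snap('side')['frame'][140:260,130:290]
w=cv2.imread('pics/w3.png'); d=cv2.resize(d[...,::-1],(512,384),interpolation=3)
cv2.imwrite('pics/j3.png',cv2.resize(np.hstack([w,d]),(800,300),interpolation=3))
E
```

```text
clock: 6.22
ee_pos: [0.6279, 0.0061, 0.1208]
eef_rot: [0.526, -0.474, 0.473, -0.524]
wrist_force: [-3.9, -1.2, -2.4]
grip_width: -0.0
clock: 6.88
ee_pos: [0.65, 0.0324, 0.1371]
eef_rot: [-0.525, 0.473, -0.474, 0.525]
wrist_force: [-2.6, -4.0, -1.7]
grip_width: 0.0
clock: 7.55
ee_pos: [0.6528, 0.0545, 0.14]
eef_rot: [-0.525, 0.473, -0.473, 0.526]
wrist_force: [-0.4, -0.7, 1.4]
grip_width: -0.0003
```

View pics/j3.png

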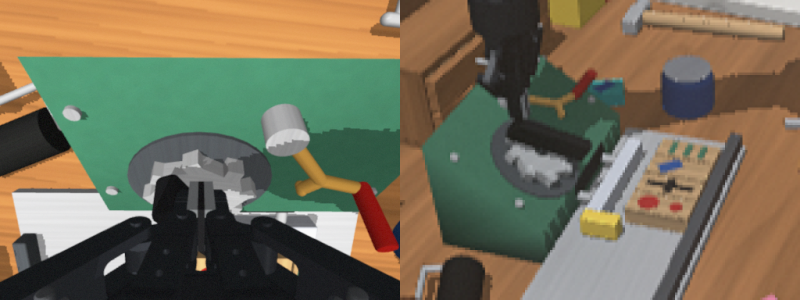

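The wing has turned to about 120° (right panel, 510–590), the toe is moving back and the pawl has stayed up. I'll carry on to the stop.

```bash
python3 -m crank '[[-0.05,0.35,0,0],[-0.05,0.35,0,0],[-0.1,0.35,-0.05,0],[-0.1,0.35,-0.05,0],[-0.15,0.3,-0.1,0],[-0.15,0.3,-0.1,0],[-0.2,0.3,-0.1,0],[-0.2,0.3,-0.1,0]]'
python3 -m crank '[[-0.25,0.25,-0.15,0],[-0.25,0.25,-0.15,0],[-0.25,0.2,-0.15,0],[-0.25,0.2,-0.15,0],[-0.25,0.15,-0.15,0],[-0.25,0.15,-0.2,0],[0,0,0,0],[0,0,0,0]]'
python3 - <<'E'
from h import *
s,_=wrist('w4.png'); d=snap('side')['frame'][140:260,130:290]
w=cv2.imread('pics/w4.png'); d=cv2.resize(d[...,::-1],(512,384),interpolation=3)
cv2.imwrite('pics/j4.png',cv2.resize(np.hstack([w,d]),(800,300),interpolation=3))
E
```

```text
clock: 8.32
ee_pos: [0.6429, 0.0794, 0.1349]
eef_rot: [-0.525, 0.473, -0.474, 0.525]
wrist_force: [2.2, -3.6, 0.5]
grip_width: -0.0002
clock: 8.98
ee_pos: [0.6265, 0.0918, 0.1249]
eef_rot: [0.526, -0.474, 0.473, -0.525]
wrist_force: [-0.2, -0.1, -0.4]
grip_width: -0.0001
```

View pics/j4.png

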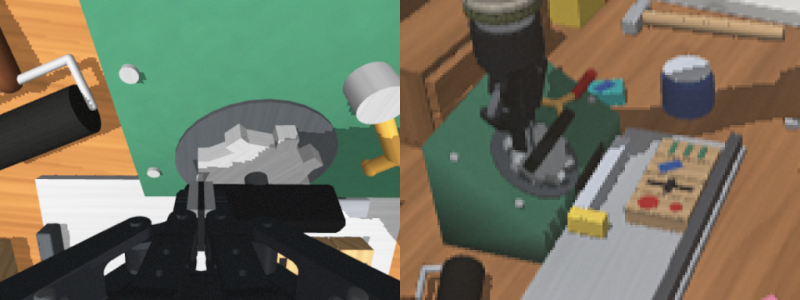

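The wing is now nearly level. I'll push in small steps until the force rises at the stop.

```bash
python3 -m crank '[[-0.25,0.05,-0.18,0],[-0.25,0.05,-0.18,0],[0,0,0,0],[0,0,0,0],[0,0,0,0],[0,0,0,0],[0,0,0,0],[0,0,0,0]]'
python3 -m crank '[[-0.25,0.05,-0.18,0],[-0.2,0,-0.14,0],[0,0,0,0],[0,0,0,0],[0,0,0,0],[0,0,0,0],[0,0,0,0],[0,0,0,0]]'
```

```text
clock: 9.75
ee_pos: [0.6266, 0.092, 0.1239]
eef_rot: [-0.523, 0.472, -0.476, 0.527]
wrist_force: [7.3, -2.2, 10.1]
grip_width: 0.0002
clock: 10.42
ee_pos: [0.6266, 0.0923, 0.1234]
eef_rot: [-0.52, 0.47, -0.478, 0.529]
wrist_force: [12.7, -4.6, 25.1]
grip_width: 0.0
```

The force rises mostly along the slope, about 25 N, which fits the stop. I'll back off, lift and look.

```bash
python3 -m crank '[[0.5,0,0.3,0],[0.6,0,0.4,0],[0.6,0.2,0.6,0],[0,0,3,0],[0,0,3,0],[0,0,3,0],[-2,0,3,0],[-3,-2,3,0]]'
python3 -m crank '[[-3,-3,1,0],[-3,-3,0,0],[-3,-3,0,0],[0,-3,0,0],[0,-3,0,0],[0,0,0,0],[0,0,0,0],[0,0,0,0]]'
python3 - <<'E'
from h import *
c,s=wrist('w5.png');import pickle;pickle.dump(c,open('w5.pkl','wb'));print(s['ee_pos'])
E
```

```text
clock: 11.08
ee_pos: [0.5888, 0.0808, 0.2792]
eef_rot: [-0.526, 0.473, -0.472, 0.527]
wrist_force: [-0.1, -0.1, 0.6]
grip_width: 0.0002
clock: 11.75
ee_pos: [0.5006, -0.0701, 0.2875]
eef_rot: [0.525, -0.474, 0.473, -0.525]
wrist_force: [0.8, -0.5, -0.4]
grip_width: 0.0001
[ 0.50060159 -0.0700946   0.28745798]
```

View pics/w5.png

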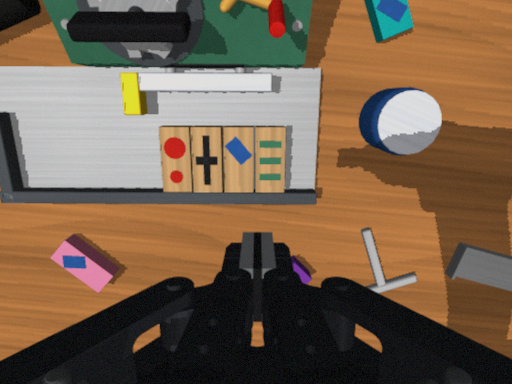

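The bar and toe are back: the toe tip is at (133,113), and the blocks' back edge is at about row 127. Wing level, at (70–188, 27). I'll check the numbers and the block positions.

Run:
```python
from h import *
import pickle;c=pickle.load(open('w5.pkl','rb'));v=np.load('v.npy');np.set_printoptions(precision=4,suppress=True)
def L(p):
    d=p[:2]-v[:2];k,s=np.cos(v[2]),np.sin(v[2]);return np.array([d[0]*k+d[1]*s,-d[0]*s+d[1]*k])
for n,u,w,z in [('toe',134,115,.041),('bar face R',271,91,.041),('b4 right back',284,126,.036),('b4 right front',285,192,.036),('b1 left back',162,127,.036),('b1 left front',164,192,.036),('bed BR',321,68,.012),('bed BL',0,66,.012),('railFR top',316,193,.032)]:
    print(n,L(atz(c,u,w,z)))
k,s=np.cos(v[2]),np.sin(v[2])
def Wd(x,y): return np.array([v[0]+k*x-s*y,v[1]+s*x+k*y])
for p in [(0,-.215),(0,-.2),(0,.012)]: print(p,Wd(*p))
```

```text
toe [0.0555 0.0033]
bar face R [ 0.0826 -0.1536]
b4 right back [ 0.0435 -0.1696]
b4 right front [-0.0368 -0.173 ]
b1 left back [ 0.0417 -0.0265]
b1 left front [-0.0376 -0.0231]
bed BR [ 0.1097 -0.2137]
bed BL [0.1102 0.1675]
railFR top [-0.0391 -0.2122]
(0, -0.215) [ 0.5022 -0.1456]
(0, -0.2) [ 0.5007 -0.1306]
(0, 0.012) [0.48   0.0804]
```

```bash
python3 -m crank '[[0.05,-0.9,0,-6.98],[0.05,-0.9,0,-6.98],[0.05,-0.9,0,-6.98],[0.05,-0.9,0,-6.98],[0.05,-0.9,0,-6.98],[0.05,-0.9,0,-6.98],[0.05,-0.9,0,-6.98],[0.05,-0.9,0,-6.98]]' 3.5
python3 -m crank '[[0,0,-2,-6.98],[0,0,-2,-6.98],[0,0,-2,-6.98],[0,0,-2,-6.98],[0,0,-2,-6.98],[0,0,-2.5,0],[0,0,-2.5,0],[0,0,0,0]]'
python3 -m crank '[[0,0,-1,0],[0,0,-1,0],[0,0,-1,0],[0,0,0,0],[0,0,0,0],[0,0,0,0],[0,0,0,0],[0,0,0,0]]'
python3 - <<'E'
from h import *
s=readout.get_state();print(s['qpos'],s['ee_pos'],R.from_quat(s['eef_rot']).as_matrix()[:,0])
c,s=wrist('w6.png')
E
```

```text
clock: 12.47
ee_pos: [0.5051, -0.1415, 0.2874]
eef_rot: [-0.241, 0.665, -0.664, 0.241]
wrist_force: [0.0, 0.3, 0.9]
grip_width: 0.0349
clock: 13.13
ee_pos: [0.5033, -0.1402, 0.1339]
eef_rot: [-0.035, 0.707, -0.706, 0.031]
wrist_force: [-0.5, 0.4, -0.1]
grip_width: 0.0353
clock: 13.8
ee_pos: [0.5051, -0.1429, 0.1083]
eef_rot: [0.032, -0.706, 0.706, -0.032]
wrist_force: [1.1, -0.2, 1.0]
grip_width: 0.035
[-0.01904919  0.56273649  0.26923465  2.17450409 -0.33862696  0.44191946
 -2.53310937] [ 0.50507855 -0.14292109  0.10825107] [-0.9959355  -0.09006346 -0.00102803]
```

View pics/w6.png

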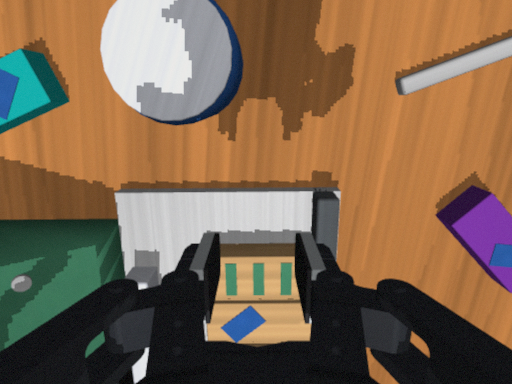

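The picture shows block 4 (green bars) at (258,280) between the open fingers, with the bed end just beyond. Joint 7 is at -2.53, too near its limit, so I'll turn half round the other way before going down.

```bash
python3 -m crank '[[0,0,0,6.94],[0,0,0,6.94],[0,0,0,6.94],[0,0,0,6.94],[0,0,0,6.94],[0,0,0,6.94],[0,0,0,6.94],[0,0,0,6.94]]'
python3 -m crank '[[0,0,0,6.94],[0,0,0,6.94],[0,0,0,6.94],[0,0,0,6.94],[0,0,0,6.94],[0,0,0,6.94],[0,0,0,6.94],[0,0,0,6.94]]'
python3 -m crank '[[0,0,0,6.94],[0,0,0,6.94],[0,0,0,6.94],[0,0,0,6.94],[0,0,0,6.94],[0,0,0,6.94],[0,0,0,6.94],[0,0,0,6.94]]'
python3 -m crank '[[0,0,0,6.94],[0,0,0,6.94],[0,0,-2,0],[0,0,-2,0],[0,0,-2,0],[0,0,-1,0],[0,0,0,0],[0,0,0,0]]'
python3 - <<'E'
from h import *
s=readout.get_state();print(s['qpos'],s['ee_pos'],R.from_quat(s['eef_rot']).as_matrix()[:,0])
E
```

```text
clock: 14.52
ee_pos: [0.5049, -0.1429, 0.108]
eef_rot: [0.359, -0.609, 0.609, -0.359]
wrist_force: [-0.4, -0.2, -0.8]
grip_width: 0.0347
clock: 15.18
ee_pos: [0.5049, -0.143, 0.108]
eef_rot: [0.602, -0.372, 0.372, -0.601]
wrist_force: [0.2, 0.6, -0.0]
grip_width: 0.0349
clock: 15.85
ee_pos: [0.5049, -0.1431, 0.1079]
eef_rot: [0.706, -0.049, 0.049, -0.705]
wrist_force: [1.1, -0.4, 0.4]
grip_width: 0.035
clock: 16.52
ee_pos: [0.5048, -0.1426, 0.0378]
eef_rot: [0.706, 0.035, -0.035, -0.706]
wrist_force: [-0.3, -0.1, 0.1]
grip_width: 0.0348
[ 0.48657284  0.70904795 -0.46733703  2.17635397  0.78524824  0.42833346
 -0.51882209] [ 0.50479342 -0.14258682  0.03775455] [ 9.95147522e-01  9.83914743e-02 -7.25912978e-04]
```

```bash
python3 -m crank '[[0,0,-0.8,0],[0,0,-0.8,0],[0,0,0,0],[0,0,0,0],[-0.05,0.5,0,0],[-0.05,0.5,0,0],[-0.05,0.5,0,0],[-0.05,0.5,0,0]]'
python3 -m crank '[[-0.05,0.5,0,0],[-0.05,0.5,0,0],[-0.05,0.5,0,0],[-0.05,0.5,0,0],[-0.05,0.5,0,0],[-0.05,0.5,0,0],[-0.05,0.5,0,0],[-0.05,0.5,0,0]]'
python3 -m crank '[[-0.05,0.5,0,0],[-0.05,0.5,0,0],[-0.05,0.5,0,0],[-0.05,0.5,0,0],[-0.05,0.5,0,0],[-0.05,0.5,0,0],[-0.05,0.5,0,0],[-0.05,0.5,0,0]]'
python3 - <<'E'
from h import *
c=snap('top','t7.png');cv2.imwrite('pics/t7.png',cv2.resize(c['frame'][85:220,155:305,::-1],None,fx=4,fy=4,interpolation=3));wrist('w7.png')
cv2.imwrite('pics/j7.png',np.hstack([cv2.resize(cv2.imread('pics/t7.png'),(400,360)),cv2.resize(cv2.imread('pics/w7.png'),(400,300))[:, :] if 0 else cv2.resize(cv2.imread('pics/w7.png'),(400,360))]))
E
```

```text
clock: 17.18
ee_pos: [0.5028, -0.122, 0.0219]
eef_rot: [-0.706, -0.035, 0.035, 0.706]
wrist_force: [0.6, -0.1, 0.5]
grip_width: 0.0352
clock: 17.85
ee_pos: [0.4988, -0.0825, 0.0217]
eef_rot: [0.706, 0.035, -0.035, -0.706]
wrist_force: [0.5, -3.9, 2.4]
grip_width: 0.0348
clock: 18.52
ee_pos: [0.4947, -0.0423, 0.0217]
eef_rot: [0.706, 0.035, -0.035, -0.706]
wrist_force: [-0.0, -2.5, 2.2]
grip_width: 0.035
```

View pics/j7.png

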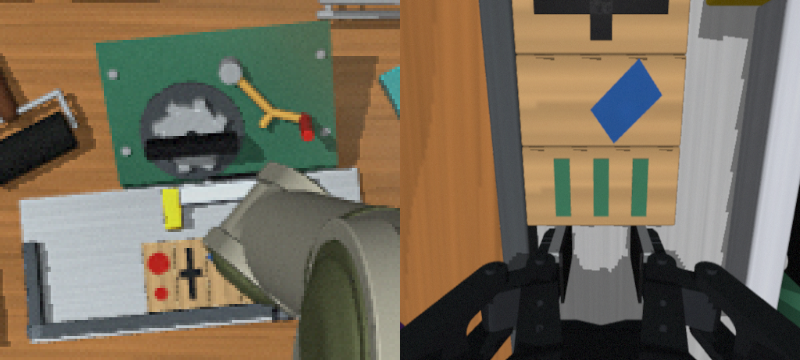

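The row is closed and straight against the rail, and clear of the toe. I'll carry on.

```bash
python3 -m crank '[[-0.05,0.5,0,0],[-0.05,0.5,0,0],[-0.05,0.5,0,0],[-0.05,0.5,0,0],[-0.05,0.5,0,0],[-0.05,0.5,0,0],[-0.05,0.5,0,0],[-0.05,0.5,0,0]]'
python3 -m crank '[[-0.05,0.5,0,0],[-0.05,0.5,0,0],[-0.05,0.5,0,0],[-0.05,0.5,0,0],[-0.05,0.5,0,0],[-0.05,0.5,0,0],[-0.05,0.5,0,0],[-0.05,0.5,0,0]]'
python3 -m crank '[[-0.05,0.5,0,0],[-0.05,0.5,0,0],[-0.04,0.4,0,0],[-0.04,0.4,0,0],[-0.03,0.3,0,0],[-0.03,0.3,0,0],[-0.02,0.2,0,0],[0,0,0,0]]'
python3 -m crank '[[-0.02,0.2,0,0],[-0.02,0.2,0,0],[-0.01,0.1,0,0],[-0.01,0.1,0,0],[0,0,0,0],[0,0,0,0],[0,0,0,0],[0,0,0,0]]'
```

```text
clock: 19.28
ee_pos: [0.4907, -0.0022, 0.0217]
eef_rot: [0.706, 0.035, -0.035, -0.706]
wrist_force: [-0.3, -0.8, -1.5]
grip_width: 0.0349
clock: 19.95
ee_pos: [0.4867, 0.0377, 0.0217]
eef_rot: [0.706, 0.035, -0.035, -0.706]
wrist_force: [0.4, -1.5, -0.0]
grip_width: 0.0349
clock: 20.62
ee_pos: [0.4842, 0.0638, 0.0217]
eef_rot: [-0.706, -0.035, 0.035, 0.706]
wrist_force: [1.1, 0.3, -0.7]
grip_width: 0.0352
clock: 21.28
ee_pos: [0.4836, 0.0694, 0.0217]
eef_rot: [-0.706, -0.035, 0.035, 0.706]
wrist_force: [0.2, 0.2, 0.1]
grip_width: 0.035
```

```bash
python3 -m crank '[[-0.02,0.2,0,0],[-0.02,0.2,0,0],[-0.02,0.2,0,0],[-0.01,0.1,0,0],[0,0,0,0],[0,0,0,0],[0,0,0,0],[0,0,0,0]]'
python3 -m crank '[[-0.01,0.1,0,0],[-0.01,0.1,0,0],[-0.01,0.1,0,0],[0,0,0,0],[0,0,0,0],[0,0,0,0],[0,0,0,0],[0,0,0,0]]'
python3 - <<'E'
from h import *
wrist('w8.png')
E
```

```text
clock: 21.95
ee_pos: [0.483, 0.0765, 0.0217]
eef_rot: [-0.706, -0.035, 0.035, 0.706]
wrist_force: [0.1, -0.0, -0.3]
grip_width: 0.0349
clock: 22.62
ee_pos: [0.4825, 0.0793, 0.0217]
eef_rot: [-0.706, -0.035, 0.035, 0.706]
wrist_force: [0.3, -1.1, 0.0]
grip_width: 0.0352
```

View pics/w8.png

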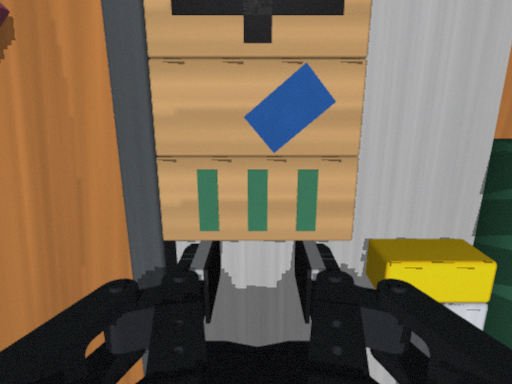

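The row is straight and closed at the right end, with the toe to the right and clear. I'll keep nudging until the stop answers.

```bash
python3 -m crank '[[-0.01,0.1,0,0],[-0.01,0.1,0,0],[-0.01,0.1,0,0],[0,0,0,0],[0,0,0,0],[0,0,0,0],[0,0,0,0],[0,0,0,0]]'
python3 -m crank '[[-0.01,0.1,0,0],[-0.01,0.1,0,0],[-0.01,0.1,0,0],[0,0,0,0],[0,0,0,0],[0,0,0,0],[0,0,0,0],[0,0,0,0]]'
```

```text
clock: 23.33
ee_pos: [0.4824, 0.0802, 0.0217]
eef_rot: [0.707, 0.034, -0.034, -0.705]
wrist_force: [1.6, -7.9, 2.2]
grip_width: 0.0352
clock: 24.0
ee_pos: [0.4823, 0.0802, 0.0217]
eef_rot: [0.709, 0.033, -0.034, -0.704]
wrist_force: [3.9, -15.0, 2.7]
grip_width: 0.035
```

The stop is met: 15 N and no further travel. I'll back off, lift away and check.

```bash
python3 -m crank '[[0.03,-0.3,0,0],[0.03,-0.4,0,0],[0.05,-0.5,0,0],[0.1,-1,0,0],[0.1,-1,0,0],[0,0,1,0],[0,0,3,0],[0,0,3,0]]'
python3 -m crank '[[0,0,4,0],[0,0,4,0],[0,0,4,0],[0,-3,3,0],[0,-4,2,0],[0,-4,1,0],[0,-4,0,0],[0,-4,0,0]]'
python3 -m crank '[[0,-4,0,0],[0,-4,0,0],[0,-4,0,0],[0,-4,0,0],[0,-4,0,0],[0,0,0,0],[0,0,0,0],[0,0,0,0]]'
python3 - <<'E'
from h import *
c=snap('top');b=snap('side')
A=cv2.resize(c['frame'][85:220,155:305,::-1],(400,360),interpolation=3);B=cv2.resize(b['frame'][145:285,130:286,::-1],(400,360),interpolation=3)
cv2.imwrite('pics/j9.png',np.hstack([A,B]))
E
```

```text
clock: 24.67
ee_pos: [0.484, 0.0523, 0.0916]
eef_rot: [0.706, 0.033, -0.036, -0.706]
wrist_force: [1.0, -0.5, 0.1]
grip_width: 0.0349
clock: 25.33
ee_pos: [0.4846, -0.1365, 0.2708]
eef_rot: [0.707, 0.035, -0.034, -0.706]
wrist_force: [1.6, 0.4, -0.4]
grip_width: 0.0352
clock: 26.0
ee_pos: [0.4844, -0.3334, 0.2695]
eef_rot: [-0.706, -0.034, 0.035, 0.707]
wrist_force: [0.4, -0.3, -0.7]
grip_width: 0.0349
```

The viewer limit is reached, so I'll check by numbers.

Run:
```python
from h import *
np.set_printoptions(precision=4,suppress=True)
v=np.load('v.npy');k,s=np.cos(v[2]),np.sin(v[2])
def Wd(x,y,z): return [v[0]+k*x-s*y,v[1]+s*x+k*y,z]
for n in ('top','side'):
    c=snap(n)
    # rectify plane z=.036 to lockup map, 1 mm/px: x .1..-.07 rows, y .2..-.22 cols
    src=np.float32([proj(c,Wd(x,y,.036)) for x,y in [(.1,.2),(.1,-.22),(-.07,-.22),(-.07,.2)]])
    H=cv2.getPerspectiveTransform(src,np.float32([(0,0),(420,0),(420,170),(0,170)]))
    im=cv2.warpPerspective(c['frame'],H,(420,170));hsv=cv2.cvtColor(im,cv2.COLOR_RGB2HSV).astype(int)
    wood=((hsv[...,0]>8)&(hsv[...,0]<24)&(hsv[...,1]>70)&(hsv[...,2]>110)).astype(np.uint8)
    wood[:, :30]=0; wood[:,385:]=0; wood[145:]=0;wood[:40]=0
    nn,l,st,ce=cv2.connectedComponentsWithStats(cv2.morphologyEx(wood,cv2.MORPH_CLOSE,np.ones((9,9))))
    for i in range(1,nn):
        if st[i,4]>300:
            r=cv2.minAreaRect(np.argwhere(l==i)[:,::-1].astype(np.float32)); x0,y0,w,h=st[i,:4]
            print(n,'wood y',.2-x0/1000,.2-(x0+w)/1000,'x',.1-y0/1000,.1-(y0+h)/1000,'rect',r)
    yel=(hsv[...,0]>25)&(hsv[...,0]<34)&(hsv[...,1]>150); p=np.argwhere(yel); print(n,'yellow x',.1-p[:,0].max()/1000)
    red=((hsv[...,0]<6)|(hsv[...,0]>174))&(hsv[...,1]>150)&(hsv[...,2]>90);p=np.argwhere(red[40:145])if red.any() else [];print('red dots y,x',len(p),.2-p[:,1].mean()/1000,.06-p[:,0].mean()/1000)
    blu=(hsv[...,0]>100)&(hsv[...,0]<125)&(hsv[...,1]>120);blu[:40]=0;p=np.argwhere(blu);print('blue y,x',len(p),.2-p[:,1].mean()/1000,.1-p[:,0].mean()/1000)
    gr=(hsv[...,0]>60)&(hsv[...,0]<90)&(hsv[...,1]>80);gr[:60]=0;p=np.argwhere(gr);print('green y,x',len(p),.2-p[:,1].mean()/1000,.1-p[:,0].mean()/1000)
    for t in ('pawl_post','wing','wheel'):
        print(t,[(np.round(r['rect']),round(r['confidence'],2)) for r in silhouettes(n,t)][:2])
    F=lambda u,w,h:(.108+u*.819-h*.574,w,.052+u*.574+h*.819)
    for th in (.3,.5,.6):
        a=.287+th;print(th,'expect post px',np.round(proj(c,Wd(*F(.132-.1*np.cos(a),-.078-.1*np.sin(a),.046))),1))
    fr=cv2.cvtColor(c['frame'],cv2.COLOR_RGB2HSV).astype(int);m=((fr[...,0]<6)|(fr[...,0]>174))&(fr[...,1]>150)&(fr[...,2]>80)
    u,w=map(int,proj(c,Wd(*F(.06,-.15,.046))));q=np.argwhere(m[w-15:w+15,u-20:u+20]);print('red post px',len(q),q[:,1].mean()+u-20,q[:,0].mean()+w-15)
```

```text
top wood y 0.166 0.020000000000000018 x 0.043000000000000003 -0.03900000000000001 rect ((106.5, 97.5), (81.0, 145.0), 90.0)
top yellow x 0.05600000000000001
red dots y,x 620 0.14860806451612904 0.009087096774193545
blue y,x 405 0.07646172839506174 0.014881481481481496
green y,x 327 0.04072477064220184 0.0030642201834862465
pawl_post [(array([259., 126.,  29.,  21.]), 0.44), (array([229., 134.,  36.,  29.]), 0.27)]
wing [(array([229., 133.,  36.,  29.]), 0.85), (array([188., 191.,  14.,  28.]), 0.41)]
wheel [(array([226., 136.,  32.,  27.]), 0.64)]
0.3 expect post px [262.6 140. ]
0.5 expect post px [267.6 135.5]
0.6 expect post px [269.8 132.8]
red post px 40 269.55 132.775
side wood y 0.169 -0.010999999999999982 x 0.060000000000000005 -0.04000000000000001 rect ((120.5, 89.5), (99.0, 179.0), 90.0)Traceback (most recent call last):
  File "<stdin>", line 18, in <module>
    return umr_maximum(a, axis, None, out, keepdims, initial, where)
ValueError: zero-size array to reduction operation maximum which has no identity
```

The row spans lock-up y 0.020 to 0.166, straight and closed, with x centred at about +2 mm. The pawl is at about 0.6 rad, and the toe tip is at 0.056, fully back. Handing in.

```bash
python3 -c "
from rig import sign_off
print(sign_off())"
```

```text
the job is handed in; nothing more can be done
None
```

I unlocked the form and slid the four blocks home as one closed row. I handed the job in at about 26 s of the 72 s, and the hand-in gives no verdict.

**What I did**
- I pushed the red post right and up with closed fingers to lift the pawl.
- I pushed the wing's upper tip anticlockwise until it stopped turning. The force there rose to about 25 N along the slope, which I took as the stop.
- With two spread fingers I pushed the row along the rail until it moved no further, at 15 N. Then I backed off and moved clear.

**Last checks, from the top camera**

| Check | Measured | Expected |
|---|---|---|
| Row along lock-up y | 0.020 to 0.166 m | 0.022 to 0.166 m |
| Row across, centre x | about +2 mm | -10 to +12 mm |
| Row's angle to the rail | 0 (1 mm grid) | under 0.12 rad |
| Block 1, dots' centre y | 0.149 m | above 0.142 m |
| Block 3, lozenge centre y | 0.076 m | above 0.07 m |
| Block 4, bars' centre y | 0.041 m | above 0.034 m |
| Pawl | about 0.6 rad | above 0.2 rad |
| Toe tip x | 0.056 m | about 0.0535 m when fully back |

**What was not confirmed**
- The same check on the side camera failed. It read a wood outline that was too large, probably the blocks' sides, and then stopped with an error.
- The last combined picture could not be viewed because the 12-picture limit was reached.
- I did not measure the bystanders at the end. I never reached for them.
- The first turn before the push brought joint 7 to -2.53 rad, near its limit of -2.63. I turned half round the other way before going down.

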